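Push the used coffee pod through the bin's self-closing flap

ROBOT

A 6-joint arm with a two-finger parallel gripper is mounted at the origin on the work surface. World frame = base frame: x ahead of the robot, y to its left, z up, the work surface at z = 0. Lengths are in m, angles in rad, forces in N, time in s.
With the tool pointing down it reaches from about 0.375 to 0.825 m from the base axis. Payload 5.5 kg.
Tool frame: the origin (TCP) lies at the very end of the fingers, on their centre line; the grasp point (between the pads) lies 19 mm behind it; z points along the fingers, x is the direction in which the jaws open and shut, and the axes are right-handed (so a half turn about z gives the same grasp; the last joint's range is limited). The gripper opens to 85 mm and grips with 20 to 120 N. Pads are 22 mm wide; open, the fingers measure 114 mm over their backs; the gripper's body (76 mm by 85 mm) begins 54 mm behind the grasp point. The pads swing forward as they close: fully open they stand 13 mm farther back than shut.
Start: joints at [-1.152, 0.314, -0.047, 1.21, 0, 1.571], TCP at [0.244, -0.548, 0.231] pointing down, gripper open.
Joint ranges: [-2.67, 2.67], [-0.69, 1.73], [-1.03, 1.25], [-2.08, 2.16], [-1.42, 1.45], [-3.14, 3.14]. Speed limits (rad/s): [2.39, 2.39, 3.01, 3.14, 3.14, 3.14].

INTERFACE

Orientations are given as a rotation vector (axis times angle).
In Python, from rig import manip, viewer gives the robot as it stands.
- The arm moves only by the shell command python3 -m handwheel 'ROWS' [FORCE]. ROWS is JSON, one flat list of numbers, 5 for each row, row after row: the finger opening in m, from 0 to 0.0854, then the shift along the world's x, y, z in m, then the turn about the world's z in degrees. In form: [hand, tx, ty, tz, spin, hand, tx, ty, tz, spin, ...]. A call has 1 to 20 rows; each row is the pose to reach, as a shift and turn from the pose measured when the call began; what a row does not reach only later rows make up. A row lasts 1/8 s, in which the tool goes at most 62.5 mm and 10.7 degrees, less where a joint would pass 70% of its speed; a pose out of reach is approached as far as the arm can. A call with a gripper value outside its range is refused whole. The fingers move at their own pace and stop on an object; FORCE is the grip in N (left out, the last holds). Time passes only in rows, so rows that repeat a pose let the fingers close. It gives the time, the measured TCP pose, the force and the opening at its end, in the units of the state.
- manip.state(): the state, without advancing time (a new reading comes with each control period).
- viewer.camera(name): name is "scene" or "top"; returns a dict with "color" (384x512x3 uint8, red, green, blue), "fx", "fy", "cx", "cy" (pixels), "R" (3x3) and "t" (3): a world point X has camera coordinates R X + t. Camera axes: x right, y down, z forward; pixel columns grow to the right and rows downward; lengths in m; the calibration is good to about 2 mm. A picture is of the moment at which its call begins. There is no depth.
- manip.finish_job(): hands the job in, once; it reports no verdict.
The state is a dict: "time_s": time; "q": joint angles; "joint_vel": joint speeds; "tau": joint torques, N m; "eef_pos": TCP position; "orientation": TCP orientation; "force": force on the tool from outside, world axes, zero at the start; "moment": the same for the moment, N m; "width": finger opening in m.
Only numpy, scipy, OpenCV 4.12 (cv2) and the standard library are available. Lean on these libraries where they do the work, as an engineer would, in place of code of your own. Each camera call takes 0.05 s, during which the arm holds its last target. There are 200 camera calls.

TASK

Put the used copper coffee pod, which stands on the ledge of the countertop pod bin, into the bin without grasping or lifting it: push the green self-closing flap open with one finger and, while that finger keeps it open, push the pod off the ledge with the other finger so that it drops in. Do not let go of the flap until the pod is down inside; then come away so that the flap swings shut over it. Do not squeeze the thin pod, and leave the mug, the sugar jar and the two fresh pods where they are.

Things in the scene. Friction and masses are not known exactly. Their poses are not given: they have to be found in the camera images.
- bin: Grey pod bin, fixed, 255 x 92 x 168 mm high. Origin at counter level (z = 0) below the ledge's inner edge, mid-width. x is level and is the push direction, from ledge to flap; z up. x -110 to 0: ledge, top at z = 130. x 0 to 100: opening 84 wide under the flap, above a well (x -45 to 141, floor at z = 6), thin side cheeks in line with the flap. x 100 to 145: fixed roof, top at z = 168
- ledge_edge (a point): Middle of the ledge's inner edge, where the pod drops off: (0, 0, 130) mm in the bin's frame, axes as the bin's. The flat ledge runs 110 back from here (-x) and is open at that end; its last 45 is a 10 thick overhang above the well; side lips 8 high and 4 thick leave 84 clear between them
- hinge (a point): Middle of the flap's hinge line (along the bin's y), (100, 0, 165) mm in the bin's frame, axes as the bin's. The green flap is a plate 78 mm wide, 103 long, 3 thick, hinged here along its higher, far edge; shut, it slopes down 19 degrees towards the ledge, its free edge level with the ledge top, 3 past the ledge edge
- flap (a joint): Flap angle in rad: 0 shut, 1.15 fully open, free edge swinging down into the well. A spring shuts it (1 to 8 N at a finger; a pod's weight does not open it). An upright finger, tip 4 to 14 mm above ledge level, moved along +x against the slope until its leading side is at x = 90 mm opens it about 0.6 to 0.9 rad; the pod then fits between ledge edge and finger
- pod_center (a point): Used coffee pod, copper-coloured aluminium cone standing rim down on the ledge: rim 37 mm across and 2.5 high, then tapering from 31 to 25 across at 23 high, with a rounded top, 29 high in all, about 16 g, loose. The point is its centre, 14.5 mm above its underside. It starts 50 to 65 mm before the ledge edge and up to 10 off the bin's centre line
- fresh_pod_a_center (a point): Fresh blue pod, same shape as the used pod, standing on the counter, loose; the point is at its centre, 14.5 mm up. Leave alone
- fresh_pod_b_center (a point): Fresh red pod, same shape, standing on the counter, loose; the point is at its centre, 14.5 mm up. Leave alone
- mug: White mug, 80 mm across, 92 high, handle on its +y side, standing loose on the counter; origin at the centre of its underside. Leave alone
- sugar_jar: Amber glass sugar jar with a steel cap, 68 mm across, 100 high, loose on the counter; origin at the centre of its underside. Leave alone
Not all that is in view belongs to the job. Leave any pink or turquoise look-alike of the part that bears pod_center alone.

How it is judged:
On the way, in this order (a step that is already met when the one before it is completed fails the run):
1. a finger pushes the flap open (past 0.3 rad) while the pod still stands on the ledge (value of joint flap above 0.3 rad and contact force between the fingers and flap above 0.2 N and z of pod_center in the frame of bin above 0.136 m), for 0.1 s.
2. the pod has dropped into the well while a finger still holds the flap open (value of joint flap above 0.3 rad and contact force between the fingers and flap above 0.2 N and z of pod_center in the frame of bin below 0.06 m and x of pod_center in the frame of bin between -0.04 and 0.14 m and y of pod_center in the frame of bin between -0.043 and 0.043 m), for 0.1 s.
At the end, for the whole second after the job is handed in: The used pod lies at rest down in the bin's well (its centre less than 60 mm above the counter), the flap is shut (under 0.08 rad), and mug, jar and fresh pods are within 20 mm of where they stood (z of pod_center in the frame of bin below 0.06 m and x of pod_center in the frame of bin between -0.04 and 0.14 m and y of pod_center in the frame of bin between -0.043 and 0.043 m and value of joint flap below 0.08 rad and linear speed of pod below 0.03 m/s and distance of each of fresh_pod_a_center, fresh_pod_b_center, mug, sugar_jar from where it was at the start of the episode below 0.02 m); the robot touches nothing.
It fails at once if the used pod is lifted (its centre more than 20 mm above its standing height) (z of pod_center in the frame of bin above 0.1645 m).
It fails at once if the pod is squeezed or rammed (over 12 N) (contact force between the fingers and pod above 12 N).
It fails at once if a fresh pod, the mug or the jar is pushed away more than 20 mm (distance of any of fresh_pod_a_center, fresh_pod_b_center, mug, sugar_jar from where it was at the start of the episode above 0.02 m).
It also fails if it takes over 35 s, if anything falls off the work surface, if the arm or the gripper's body presses on something with over 40 N, if the wrist force passes 120 N, or if a joint passes its speed limit or range.

## Working session

There is one attempt and no reset: what is moved stays moved. The work goes in short steps, Python scripts to look and compute and a shell command to move; the robot and the scene stay as the last step left them, time stands still between calls to the robot, and variables do not carry over. Pictures are saved under pics/ and viewed, about 8 in all and at most 12, crops included, and the job is handed in when it is done.

```bash
mkdir -p pics; python3 - <<'E'
from rig import manip, viewer
import cv2,numpy as np
s=manip.state();print({k:np.round(v,3).tolist() for k,v in s.items()})
ims=[]
for n in("scene","top"):
    c=viewer.camera(n);np.savez(f"{n}.npz",**c);print(n,c["fx"],c["cx"],c["cy"],np.round(c["R"],3).tolist(),np.round(c["t"],3))
    cv2.imwrite(f"pics/{n}0.png",cv2.resize(c["color"][:,:,::-1],None,fx=1.56,fy=1.56,interpolation=cv2.INTER_CUBIC))
E
```

```text
{'time_s': 0.0, 'q': [-1.152, 0.314, -0.048, 1.21, 0.0, 1.571], 'joint_vel': [0.001, 0.001, 0.0, -0.0, -0.0, -0.001], 'tau': [-0.002, -53.958, 33.975, 0.019, -0.0, -0.0], 'eef_pos': [0.244, -0.548, 0.23], 'orientation': [-2.634, 1.711, 0.002], 'force': [-0.366, 0.123, -0.196], 'moment': [-0.004, -0.032, 0.013], 'width': 0.085}
scene 474.23041482654185 254.89765187492273 189.82724559931748 [[0.257, 0.966, 0.007], [0.707, -0.183, -0.683], [-0.659, 0.18, -0.73]] [-0.17  -0.314  1.333]
top 382.7999476098177 253.90304831500043 186.7524592228438 [[-0.017, -1.0, -0.013], [-0.996, 0.018, -0.086], [0.086, 0.011, -0.996]] [0.04  0.588 0.703]
```

View pics/scene0.png

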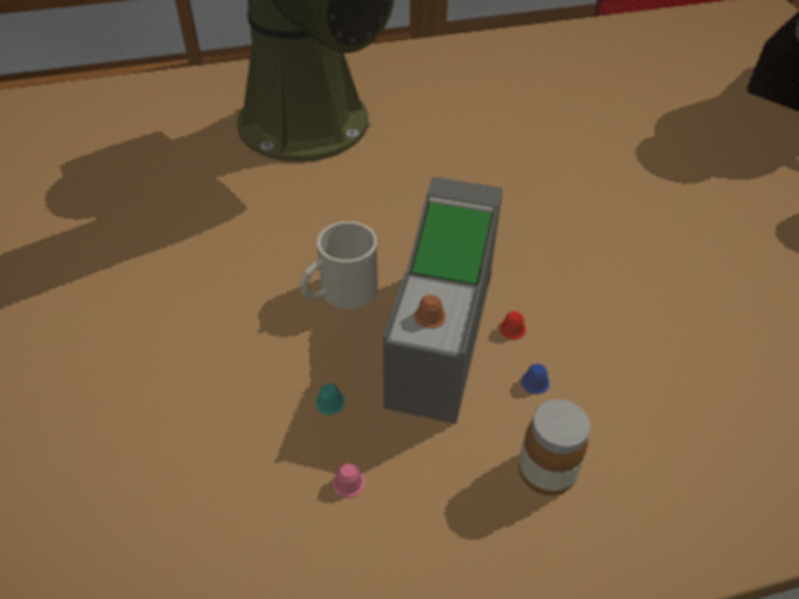

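View pics/top0.png

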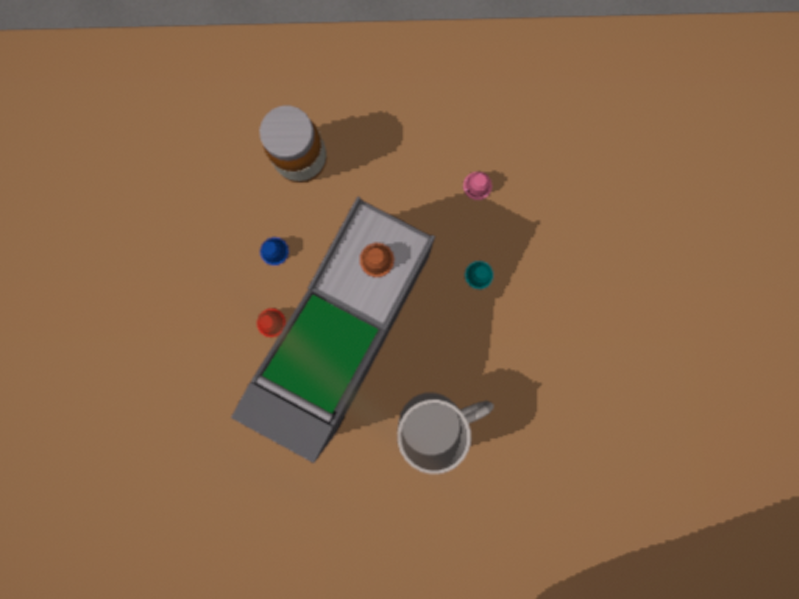

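The scene view shows the bin at about (440,300), its flap side facing the robot. The copper pod is on the ledge at (430,310), and there is a mug at (347,265), with red, blue, teal and pink pods around. The top view shows the pod at (376,259), the flap corners at about (315,293), (381,327), (330,415) and (262,378), and the red pod close to the bin at (271,322).

```bash
cat > h.py <<'E'
import numpy as np,cv2
def load(n): return dict(np.load(n+".npz"))
def ray(c,u,v):
    d=c["R"].T@np.array([(u-c["cx"])/c["fx"],(v-c["cy"])/c["fy"],1]); return -c["R"].T@c["t"],d
def onz(c,p,z):
    o,d=ray(c,*p); return o+d*(z-o[2])/d[2]
def tri(a,pa,b,pb):
    A=np.zeros((3,3));y=np.zeros(3)
    for c,p in((a,pa),(b,pb)):
        o,d=ray(c,*p);d/=np.linalg.norm(d);P=np.eye(3)-np.outer(d,d);A+=P;y+=P@o
    return np.linalg.solve(A,y)
def blob(m):
    cs=cv2.findContours(m.astype(np.uint8),0,2)[0]; return max(cs,key=cv2.contourArea)
E
python3 - <<'E'
from h import *
pods={};
for n in("scene","top"):
    c=load(n);h=cv2.cvtColor(c["color"],cv2.COLOR_RGB2HSV);H,S,V=cv2.split(h)
    g=blob((H>50)&(H<70)&(S>150)&(V>60)); q=cv2.approxPolyDP(g,0.05*cv2.arcLength(g,True),True)[:,0]
    print(n,"green",q.tolist(),cv2.contourArea(g))
    for p in q: print(p,"z130",np.round(onz(c,p,.130),4)[:2],"z165",np.round(onz(c,p,.165),4)[:2])
    u0,v0={"scene":(275,198),"top":(241,166)}[n]
    print(h[v0,u0],h[v0+15,u0+8])
    w=np.zeros(H.shape,bool);w[v0-18:v0+19,u0-18:u0+19]=1
    b=blob(w&(H<14)&(S>120)&(V>80));x=cv2.boundingRect(b);(cen,r)=cv2.minEnclosingCircle(b);m=cv2.moments(b);cen=(m["m10"]/m["m00"],m["m01"]/m["m00"])
    pods[n]=(c,cen);print("pod",x,cen,r,np.round(onz(c,cen,.1445),4))
print("tri",tri(*pods["scene"],*pods["top"]))
E
```

```text
scene green [[281, 169]] 0.0
[281 169] z130 [0.5348 0.0844] z165 [0.5685 0.0723]
[ 11 142 104] [ 30   9 138]
pod (266, 190, 19, 20) (275.4093686354379, 200.03665987780042) 9.960354804992676 [0.6203 0.0473 0.1445]
top green [[200, 189], [189, 211], [222, 244], [241, 211]] 1480.5
[200 189] z130 [0.5775 0.1165] z165 [0.5746 0.1111]
[189 211] z130 [0.542  0.1345] z165 [0.5411 0.1282]
[222 244] z130 [0.4881 0.0815] z165 [0.4903 0.0781]
[241 211] z130 [0.5406 0.0501] z165 [0.5398 0.0485]
[ 10 169 158] [160  10 156]
pod (231, 156, 21, 21) (241.10087045570916, 166.23143881208395) 10.670498847961426 [0.6116 0.0483 0.1445]
tri [0.61298248 0.04924176 0.13596247]
```

```bash
python3 - <<'E'
from h import *
def corners(c):
    H,S,V=cv2.split(cv2.cvtColor(c["color"],cv2.COLOR_RGB2HSV))
    g=blob((H>42)&(H<75)&(S>110)&(V>40));
    hull=cv2.convexHull(g);e=1
    while True:
        q=cv2.approxPolyDP(hull,e,True)[:,0]
        if len(q)<=4: return q,cv2.contourArea(g)
        e+=.5
C={n:load(n) for n in("scene","top")};Q={}
for n,c in C.items():
    q,a=corners(c);print(n,q.tolist(),a);
    W=[]
    for z in(.131,.166): W.append([onz(c,p,z)[:2] for p in q])
    W=np.array(W); x=W[0,:,0]; near=np.argsort(-x)[:2] if n=="scene" else None
    # free edge = the two corners of the short side farthest from the base
    d=[(np.linalg.norm(W[0,i]),i) for i in range(4)]
    i=np.argmax([np.linalg.norm(W[0,i]+W[0,(i+1)%4]) for i in range(4)]);f=[i,(i+1)%4];h=[(i+2)%4,(i+3)%4]
    F=W[0,f];Hh=W[1,h];fm,hm=F.mean(0),Hh.mean(0);ax=hm-fm
    print("free",F.round(4).tolist(),"hinge",Hh.round(4).tolist(),"widths",np.linalg.norm(F[0]-F[1]),np.linalg.norm(Hh[0]-Hh[1]),"len(97)",np.linalg.norm(ax),"yaw",np.degrees(np.arctan2(ax[1],ax[0])))
    w=F[0]-F[1];print("yaw from free edge",np.degrees(np.arctan2(w[0],-w[1])))
    u=ax/np.linalg.norm(ax);v=np.array([-u[1],u[0]]);p=np.array([.6125,.0485])-(hm-.1*u);print("origin",hm-.1*u,"pod in bin",p@u,p@v)
E
python3 - <<'E'
from rig import manip
from scipy.spatial.transform import Rotation as R
import numpy as np
s=manip.state();print(R.from_rotvec(s["orientation"]).as_matrix().round(3))
E
```

```text
scene [[275, 131], [313, 137], [304, 181], [265, 174]] 1777.0
free [[0.5767, 0.1161], [0.541, 0.051]] hinge [[0.4656, 0.0916], [0.5009, 0.1572]] widths 0.07419235206416146 0.07450441794418793 len(97) 0.08596520320319763 yaw 151.61053328485605
yaw from free edge 151.2286939841942
origin [0.57123995 0.07687365] pod in bin -0.049788559719579614 0.005343710244927971
top [[200, 189], [241, 211], [213, 264], [168, 240]] 2953.0
free [[0.5774, 0.1163], [0.5406, 0.0501]] hinge [[0.4606, 0.0919], [0.4977, 0.1601]] widths 0.07580679642558288 0.07759207923677075 len(97) 0.0905661263419581 yaw 151.83598475430531
yaw from free edge 150.89601637380485
origin [0.5673156  0.07876292] pod in bin -0.05411857843237423 0.005352881728601092
[[ 0.407 -0.914 -0.001]
 [-0.914 -0.407  0.001]
 [-0.002 -0.    -1.   ]]
```

```bash
python3 -m handwheel '[0.0854,0.03,0.05,0.005,3, 0.0854,0.06,0.1,0.01,6, 0.0854,0.09,0.15,0.01,9, 0.0854,0.12,0.2,0.01,12, 0.0854,0.15,0.25,0.01,15, 0.0854,0.18,0.3,0.01,18, 0.0854,0.21,0.35,0.01,22, 0.0854,0.24,0.4,0.01,26, 0.0854,0.27,0.45,0.01,30, 0.0854,0.3,0.5,0.01,34, 0.0854,0.33,0.55,0.01,37.5, 0.0854,0.352,0.605,0,37.5, 0.0854,0.352,0.605,-0.02,37.5, 0.0854,0.352,0.605,-0.03,37.5, 0.0854,0.352,0.605,-0.03,37.5, 0.0854,0.352,0.605,-0.03,37.5]' 20
python3 - <<'E'
from rig import viewer,manip
import cv2,numpy as np
from scipy.spatial.transform import Rotation as R
print(R.from_rotvec(manip.state()["orientation"]).as_matrix().round(3))
ims=[]
for n,(x,y,r) in dict(scene=(280,170,70),top=(225,180,70)).items():
    c=viewer.camera(n);np.savez(n+"1.npz",**c)
    ims.append(cv2.resize(c["color"][y-r:y+r,x-r:x+r,::-1],(400,400),interpolation=cv2.INTER_CUBIC))
cv2.imwrite("pics/a1.png",np.hstack(ims))
E
```

```text
time_s: 2.1
eef_pos: [0.596, 0.0565, 0.2013]
orientation: [-3.044, 0.775, 0.001]
force: [0.2, 0.3, -0.5]
width: 0.0856
[[ 0.878 -0.478 -0.001]
 [-0.478 -0.878  0.001]
 [-0.001 -0.    -1.   ]]
```

View pics/a1.png

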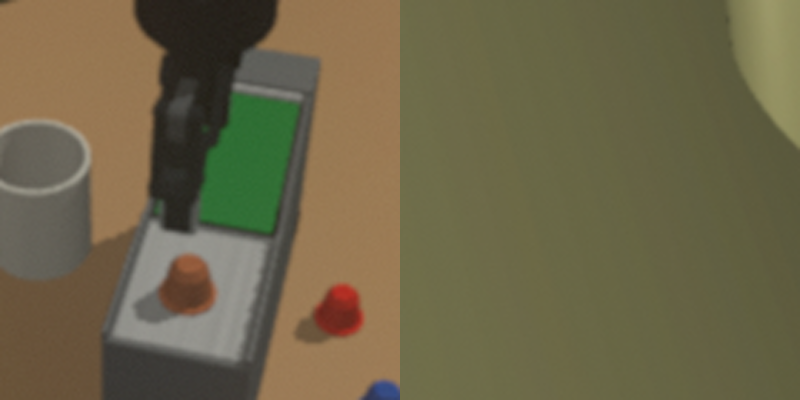

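Only the scene view is useful, since the arm hides the top one. The rear finger's tip is at crop (180,231) and the pod at (188,285). I'll check the fingertip height against the projection.

```bash
python3 - <<'E'
from h import *
c=load("scene1");t=np.array([.596,.0565]);u=np.array([-.878,.478])
def px(X): k=c["R"]@X+c["t"];return k[0]/k[2]*c["fx"]+c["cx"],k[1]/k[2]*c["fy"]+c["cy"]
for off in(-.0427,-.057):
  for z in(.2013,.2143):
    p=px(np.r_[t+off*u,z]);print(off,z,"crop",(p[0]-210)*400/140,(p[1]-100)*400/140)
H,S,V=cv2.split(cv2.cvtColor(c["color"],cv2.COLOR_RGB2HSV))
w=np.zeros(H.shape,bool);w[182:216,257:294]=1
b=blob(w&(H<14)&(S>120)&(V>70));print(cv2.boundingRect(b))
x,y,ww,hh=cv2.boundingRect(b)
print("pod via rim bottom centre z=.131:",onz(c,(x+ww/2,y+hh-.5),.131))
E
```

```text
-0.0427 0.2013 crop 178.48754526198394 239.8618102505919
-0.0427 0.2143 crop 179.26977136400117 223.95316581948057
-0.057 0.2013 crop 173.12371791040636 257.568832202352
-0.057 0.2143 crop 173.8484473184878 241.68263677386796
(266, 190, 19, 20)
pod via rim bottom centre z=.131: [0.63024494 0.0450603  0.131     ]
```

```bash
python3 -m handwheel '[0.0854,0,0,-0.015,0, 0.0854,0,0,-0.03,0, 0.0854,0,0,-0.045,0, 0.0854,0,0,-0.058,0, 0.0854,0,0,-0.068,0, 0.0854,0,0,-0.073,0, 0.0854,0,0,-0.073,0]'
python3 - <<'E'
from rig import viewer,manip
import cv2,numpy as np
c=viewer.camera("scene");np.savez("scene2.npz",**c)
cv2.imwrite("pics/a2.png",cv2.resize(c["color"][120:240,220:340,::-1],(600,600),interpolation=cv2.INTER_CUBIC))
E
```

```text
time_s: 3.08
eef_pos: [0.5961, 0.0567, 0.1283]
orientation: [-3.044, 0.775, 0.001]
force: [0.2, 0.4, 0.2]
width: 0.0852
```

View pics/a2.png

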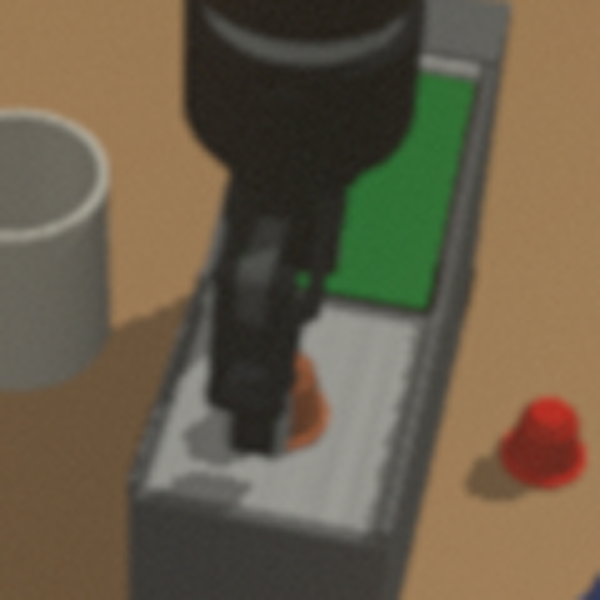

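The pod is standing in front of the rear finger (tip at 258,450), nothing touched and the force is about zero. I'll advance 50 mm along the push direction.

```bash
python3 -m handwheel '[0.0854,0,0,-0.003,0, 0.0854,-0.0044,0.0024,-0.003,0, 0.0854,-0.0088,0.0048,-0.003,0, 0.0854,-0.0132,0.0072,-0.003,0, 0.0854,-0.0176,0.0096,-0.003,0, 0.0854,-0.022,0.012,-0.003,0, 0.0854,-0.0263,0.0143,-0.003,0, 0.0854,-0.0307,0.0167,-0.003,0, 0.0854,-0.0351,0.0191,-0.003,0, 0.0854,-0.0395,0.0215,-0.003,0, 0.0854,-0.044,0.024,-0.003,0, 0.0854,-0.044,0.024,-0.003,0]'
python3 - <<'E'
from rig import viewer,manip
import cv2,numpy as np
c=viewer.camera("scene");np.savez("scene3.npz",**c)
cv2.imwrite("pics/a3.png",cv2.resize(c["color"][120:240,220:340,::-1],(600,600),interpolation=cv2.INTER_CUBIC))
E
```

```text
time_s: 4.62
eef_pos: [0.5519, 0.0811, 0.1257]
orientation: [-3.043, 0.774, 0.001]
force: [0.7, 0.2, 1.8]
width: 0.0852
```

View pics/a3.png

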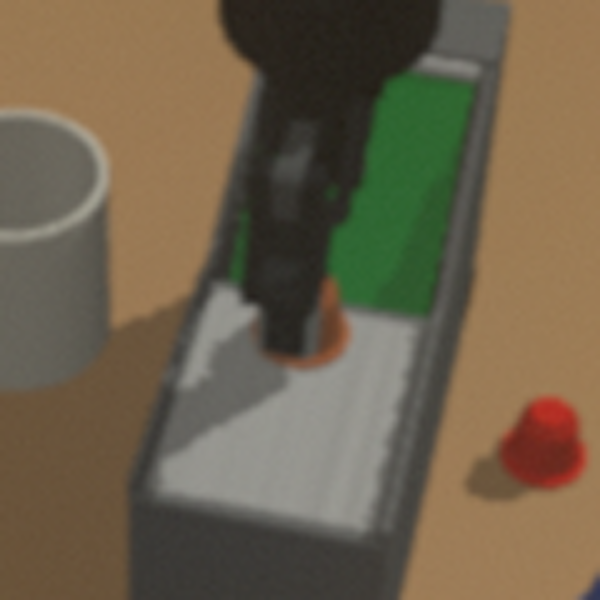

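The flap is opening and the pod (305,340) is just in front of the rear finger, still on the ledge. I'll advance 10 mm more and pause there for step 1.

```bash
python3 -m handwheel '[0.0854,-0.0044,0.0024,0,0, 0.0854,-0.0088,0.0048,0,0, 0.0854,-0.0088,0.0048,0,0, 0.0854,-0.0088,0.0048,0,0, 0.0854,-0.0088,0.0048,0,0]'
python3 - <<'E'
from rig import viewer,manip
import cv2,numpy as np
c=viewer.camera("scene");np.savez("scene4.npz",**c)
cv2.imwrite("pics/a4.png",cv2.resize(c["color"][120:240,220:340,::-1],(600,600),interpolation=cv2.INTER_CUBIC))
E
```

```text
time_s: 5.3
eef_pos: [0.5428, 0.0859, 0.1256]
orientation: [-3.043, 0.774, 0.002]
force: [1.1, -0.8, 3.2]
width: 0.0857
```

View pics/a4.png

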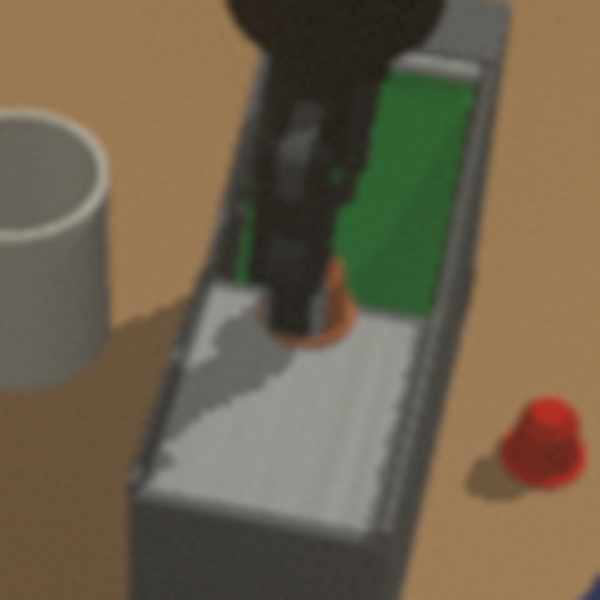

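The pod is still standing on the ledge, flap held at roughly 0.45 rad (force 3 N up). Next I push on, then close the rear finger in while shifting forward so the front finger stays put.

```bash
python3 -m handwheel '[0.0854,-0.0044,0.0024,0,0, 0.0854,-0.0088,0.0048,0,0, 0.0854,-0.0123,0.0067,0,0, 0.0854,-0.0123,0.0067,0,0, 0.081,-0.0141,0.0077,0.001,0, 0.077,-0.0158,0.0086,0.002,0, 0.073,-0.0176,0.0096,0.003,0, 0.069,-0.0193,0.0105,0.004,0, 0.065,-0.0211,0.0115,0.005,0, 0.065,-0.0211,0.0115,0.005,0, 0.065,-0.0211,0.0115,0.005,0]'
python3 - <<'E'
from rig import viewer,manip
import cv2,numpy as np
c=viewer.camera("scene");np.savez("scene5.npz",**c)
cv2.imwrite("pics/a5.png",cv2.resize(c["color"][120:240,220:340,::-1],(600,600),interpolation=cv2.INTER_CUBIC))
E
```

```text
time_s: 6.72
eef_pos: [0.5222, 0.0973, 0.1308]
orientation: [-3.043, 0.774, -0.0]
force: [5.1, -2.2, 1.3]
width: 0.0647
```

View pics/a5.png

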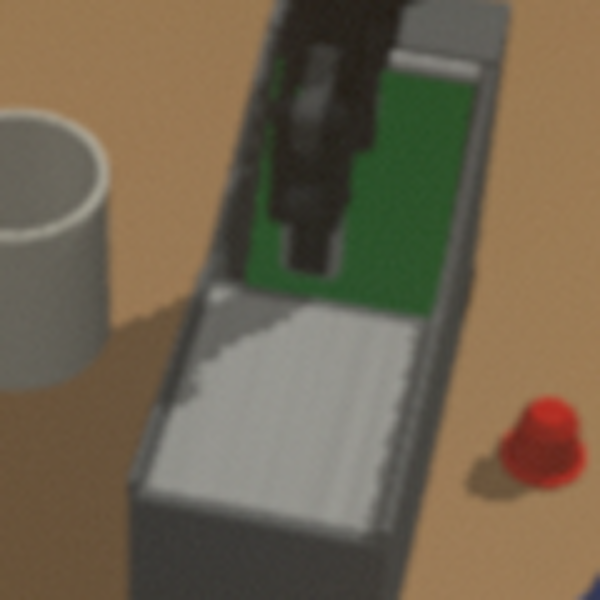

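The ledge is empty and no copper is visible on the flap; finger tip is at (310,270) over the opening. I'll check for copper pixels and hold briefly before leaving.

```bash
python3 - <<'E'
from h import *
for n in("scene4","scene5"):
    c=load(n);H,S,V=cv2.split(cv2.cvtColor(c["color"],cv2.COLOR_RGB2HSV))
    m=((H<14)&(S>100)&(V>25));m[:, :262]=0;m[:,306:]=0;m[:150]=0;m[215:]=0;print(n,m.sum(),np.argwhere(m)[:5].tolist())
E
python3 -m handwheel '[0.065,-0.002,0.001,0,0,0.065,-0.002,0.001,0,0,0.065,-0.002,0.001,0,0]'
python3 -m handwheel '[0.065,0,0,0.01,0, 0.065,0,0,0.02,0, 0.065,0,0,0.03,0, 0.065,0,0,0.04,0, 0.065,0,0,0.06,0, 0.065,0,0,0.08,0, 0.065,0,0,0.1,0, 0.065,0,0,0.11,0, 0.065,-0.03,-0.05,0.11,0, 0.065,-0.06,-0.1,0.11,0, 0.065,-0.09,-0.15,0.11,0, 0.065,-0.12,-0.2,0.11,0, 0.065,-0.12,-0.25,0.11,0, 0.065,-0.12,-0.3,0.11,0, 0.065,-0.12,-0.35,0.11,0, 0.065,-0.12,-0.4,0.11,0, 0.065,-0.12,-0.4,0.11,0]'
python3 - <<'E'
from rig import viewer,manip
import cv2,numpy as np
ims=[]
for n in("scene","top"):
    c=viewer.camera(n);np.savez(n+"6.npz",**c);x,y,r=dict(scene=(280,190,120),top=(235,180,120))[n]
    ims.append(cv2.resize(c["color"][y-r:y+r,x-r:x+r,::-1],(400,400),interpolation=cv2.INTER_CUBIC))
cv2.imwrite("pics/a6.png",np.hstack(ims))
E
```

```text
scene4 74 [[172, 285], [172, 286], [173, 285], [173, 286], [173, 287]]
scene5 0 []
time_s: 7.15
eef_pos: [0.521, 0.0979, 0.1308]
orientation: [-3.044, 0.775, -0.003]
force: [7.4, -3.5, -0.5]
width: 0.0647
time_s: 9.28
eef_pos: [0.4004, -0.3044, 0.24]
orientation: [-3.042, 0.781, -0.001]
force: [0.6, 0.6, -0.2]
width: 0.0651
```

View pics/a6.png

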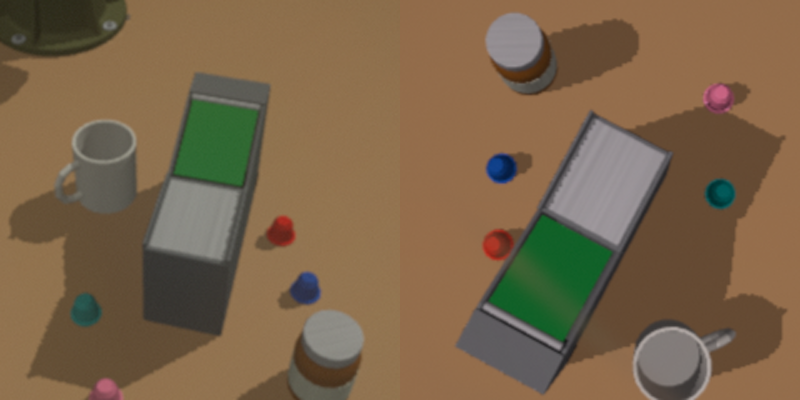

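The flap is shut (scene 220,140; top 550,285), the ledge is empty, and the mug, jar and other pods are where they were. The arm is clear, so I'm handing in.

```bash
python3 -c "
from rig import manip
print(manip.finish_job())"
```

```text
the job is handed in; nothing more can be done
None
```

I put the used pod in the bin and handed the job in at about 9.4 s; the hand-in reports no verdict. The front finger pushed the flap open, to roughly 0.45 rad by geometry, while the pod still stood on the ledge. The rear finger then pushed the pod off the edge. I held the flap open for about half a second more, then rose straight up so that it swung shut.

**Last checks:**
- **Pod:** the ledge was empty and no copper was visible with the flap still held open. Nobody can see the well floor from either camera, so that the pod lies down there is inferred.
- **Flap and bystanders:** both final views showed the flap shut. By eye, the mug, the jar and the other pods were where they had stood.
- **Forces:** the wrist readings I took stayed under about 9 N. I could not measure the force on the pod separately.

**Disagreement:** the visible flap measured 86–90 mm long in plan against the expected 97 mm, probably because its hinge edge is partly hidden. I therefore took the bin position from the flap's free edge, which put the pod 61 mm before the ledge edge, within the stated range.

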